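# Clip a work light onto a stand's crossbar by its spring-gate hook

### The arm

A 7-joint arm with a two-finger parallel gripper is mounted at the origin on the work surface. World frame = base frame: x ahead of the robot, y to its left, z up, the work surface at z = 0. Lengths are in m, angles in rad, forces in N, time in s.
With the tool pointing down it reaches from about 0.4 to 0.85 m from the base axis. Payload 10.4 kg.
Tool frame: the origin (TCP) lies on the front face of the gripper's body, between the roots of the fingers; the fingertips stand 73 mm ahead of it and the grasp point (between the pads) lies 54 mm ahead of it; x points along the fingers, y is the direction in which the jaws open and shut, and the axes are right-handed (so a half turn about x gives the same grasp; the last joint's range is limited). The gripper opens to 85 mm and grips with 20 to 120 N. Pads are 22 mm wide; open, the fingers measure 114 mm over their backs; the gripper's body (76 mm by 85 mm) begins 54 mm behind the grasp point. The pads swing forward as they close: fully open they stand 13 mm farther back than shut.
Start: joints at [1.125, 0.332, -0.065, 1.46, 0.022, 1.35, -0.088], TCP at [0.256, -0.57, 0.304] pointing down, gripper open.
Joint ranges: [-2.6, 2.6], [-0.5, 2.12], [-1.47, 1.34], [0.16, 2.42], [-1.27, 4.41], [0.06, 2.06], [-2.6, 2.6]. Speed limits (rad/s): [2.22, 2.22, 2.79, 2.79, 3.14, 3.14, 3.14].

### API

Orientations are given as a unit quaternion [x, y, z, w].
In Python, from workcell import manip gives the robot as it stands. The module is installed in compiled form; this text tells all that it offers.
- The arm moves only by the tool arm_command, never from a script. Its argument "moves" is a list that holds one entry, the list of rows, each a list of 5 numbers: the closure, from 0 (fully open) to 1 (shut), then the shift along the tool's x, y, z in units of 25 mm (1.0 is 25 mm), then the turn about the tool's x in degrees. A call has 1 to 12 rows; each row shifts and turns the commanded pose from where the row before left it, along the tool's axes as they then stand; what a row does not reach is not made up. A row lasts 1/12 s, in which the tool goes at most 41.7 mm and 7.16 degrees, less where a joint would pass 70% of its speed; a pose out of reach is approached as far as the arm can. A call is refused whole if a number of a shift passes 1 or a number of a turn 7.16, either way. A call with a gripper value outside its range is refused whole. The fingers move at their own pace and stop on an object; "force" is the grip in N (left out, the last holds). Time passes only in rows, so rows that do not move let the fingers close. It gives the time, the measured TCP pose, the force and the opening at its end, in the units of the state.
- manip.get_obs(): the state, without advancing time (a new reading comes with each control period).
- manip.camera(name): name is "scene" or "top" or "wrist"; returns the picture (480x640x3 uint8, red, green, blue); there is no depth.
- manip.camera_info(name): a dict with "vfov" (degrees; the focal length in pixels is half the picture's height over the tangent of half this angle, whatever the lens; pixels are square), "cx", "cy" (the principal point, pixels), "pose" (4x4, takes a point from camera to world coordinates). Camera axes: x right, y down, z forward; pixel columns grow to the right and rows downward; lengths in m; the calibration is good to about 2 mm. A picture is of the moment at which its call begins: read the wrist's pose just before it. camera_info takes no time and is no camera call; for the wrist camera it gives the pose at the moment of the call.
- manip.hand_in(): hands the job in, once; it reports no verdict.
Trained networks look in the newest picture that a camera, given by its name, has taken for a name from the list of things; names that differ only in an ending like _2 or _b are one class to them, and where a whole thing is asked for, a point or a joint stands for the part that bears it (a point fixed in the world has none). Each returns a list of dicts, best first, with "confidence" (0 to 1); they miss things now and then, are a little off and sometimes report something else, mostly with a low value. They report only what shows in the picture. A call takes as long as a camera call. They do not tell look-alikes from the thing itself.
- manip.regions_of(query, camera): "mask" (480x640 bool, what is visible of it) and "rect" ([left, top, right, bottom] in pixels, round what is visible of it).
- manip.pinpoint(query, camera): "pixel" ([row, column] in pixels: a listed point, or the origin of a listed thing).
The state is a dict: "clock": time; "joint_pos": joint angles; "joint_velocities": joint speeds; "tau": joint torques, N m; "position": TCP position; "ee_rot": TCP orientation; "ft_force": force on the tool from outside, world axes, zero at the start; "torque": the same for the moment, N m; "grip_width": opening from 0.0 (shut) to 1.0 (fully open).
Only numpy, scipy, OpenCV 4.12 (cv2) and the standard library are available. Lean on these libraries where they do the work, as an engineer would, in place of code of your own. Each camera call takes 0.05 s, during which the arm holds its last target.

### The job

Pick up the work light by its grip block and push the spring-gate hook on its top down over the stand's crossbar until the bar is fully home in the hook and the gate has snapped shut underneath it. Then, still holding it, give the light a gentle upward tug so that the shut gate pulls on the bar, let it back down and leave it hanging freely from the bar. Never press or pull on the bar with more than 30 N, and leave the jar, the hammer and the tape roll where they are.

Things in the scene. Friction and masses are not known exactly. Their poses are not given: they have to be found in the camera images.
- lamp_grip (a point): Centre of the grip block on top of a black upright work light (350 g +-30 percent) that stands on its 70 x 64 mm foot. Block: 18 mm along its x (pinch across this, from above), 40 mm along y, 44 mm high, z up. 201 mm above the light's underside. +x is the side of the pale lens and of the hook's tip; at the start it points to world +x within 30 degrees.
- lamp_seat (a point): Where the bar's centre lies when fully home in the hook, 36 mm below lamp_grip, same axes. The hook is 9 mm steel rod bent in the light's x-z plane: stem on the -x side (axis x = -17 mm), a pointed arch above this point, tip on the +x side. Mouth, open downwards: x = -12 to +11 mm from this point. The 10 mm bar is best entered at x = 0.
- hook_tip (a point): Lower end of the hook's tip, 15.5 mm to +x of lamp_seat and 37 mm below it.
- lamp_top (a point): Centre of the top of the lamp body (40 x 56 mm in x and y), 80 mm below lamp_seat. Between it and hook_tip is a 42 mm high opening, free towards +x: the bar goes in there from the +x side, then up through the gate into the hook as the light is lowered.
- gate (a joint): Sprung gate, a 5 mm rod closing the hook's mouth from stem to tip: 0 = shut and level, 33 mm below lamp_seat; swings only inwards (up), to 1.5 rad. A bar from below touches it with its centre 40 mm below lamp_seat, lifts it at 6 to 11 N, and it flicks shut under the bar when that is 4 to 10 mm below lamp_seat. The shut gate holds; the bar then has 25 mm of free play in the hook.
- stand: Fixed steel stand: two 20 mm posts at y = -120 and +120 mm, feet 140 mm along x and 12 mm high; a round 10 mm steel crossbar along y, straight above the origin line x = 0, clear for 206 mm between its clamp blocks. Origin: on the bench midway between the posts, z up; x points to world +x within 25 degrees.
- stand_top (a point): Midway between the tops of the posts, 235 mm above the bench. The crossbar's centre is 27 to 43 mm below this point (192 to 208 mm above the bench): it was clamped by hand and its height is not measured, so find it by touch. The bar is stiff: a few tenths of a millimetre too far mean several newtons.
- jar: Bystander: closed grey jar, 60 mm across and 65 mm high, upright; origin at the centre of its underside.
- hammer: Bystander: hammer lying on the bench to the left, about 300 mm long; origin at its underside.
- tape: Bystander: tape roll lying flat, 80 mm across, 24 mm high; origin at the centre of its underside.
Things that resemble listed ones, but are neither listed nor needed, are in the scene too. What is meant by the part that bears lamp_grip is not blue or pink, and is the smaller of those in its own colour.

How it is judged:
On the way, in this order (a step that is already met when the one before it is completed fails the run):
1. the crossbar is in the hook and the gate has snapped shut below it (x of lamp_seat in the frame of stand between -0.015 and 0.015 m and y of lamp_seat in the frame of stand between -0.09 and 0.09 m and z of lamp_seat in the frame of stand between 0.186 and 0.217 m and value of joint gate below 0.12 rad), for 0.1 s.
2. the light is tugged upwards with the gate shut: the gate pulls on the crossbar with more than 3 N (contact force between gate_c0 and stand above 3 N and value of joint gate below 0.12 rad), for 0.1 s.
At the end, for the whole second after the job is handed in: The light hangs from the crossbar by its hook, at rest (below 50 mm/s and 0.6 rad/s), upright within 0.25 rad: the hook's seat is within 15 mm of the bar's line sideways, 186 to 217 mm above the bench, within 90 mm of the bar's middle, and the gate is shut (below 0.12 rad) (all of step 1 and angle between lamp_seat's own z axis and vertical below 0.25 rad and linear speed of lamp below 0.05 m/s and angular speed of lamp below 0.6 rad/s); the robot touches nothing.
It fails at once if the light presses or pulls on the stand with more than 30 N (contact force between lamp and stand above 30 N).
It fails at once if the jar is moved by more than 20 mm (distance of jar from where it was at the start of the episode above 0.02 m).
It fails at once if the hammer is moved by more than 20 mm (distance of hammer from where it was at the start of the episode above 0.02 m).
It fails at once if the tape is moved by more than 20 mm (distance of tape from where it was at the start of the episode above 0.02 m).
It also fails if it takes over 69 s, if anything falls off the work surface, if the arm or the gripper's body presses on something with over 40 N, if the wrist force passes 120 N, or if a joint passes its speed limit or range.

## Working session

There is one attempt and no reset: what is moved stays moved. The work goes in short steps, Python scripts to look and compute and a tool call to move; the robot and the scene stay as the last step left them, time stands still between calls to the robot, and variables do not carry over. Pictures are saved under pics/ and viewed, and the job is handed in when it is done.

Besides the shell and the picture viewer there is one more tool, called after "Emit:" in YAML: its name, and indented under it one key for each argument. arm_command: Moves the arm, as the interface text tells. Its arguments: {"type":"object","properties":{"moves":{"type":"array","items":{"type":"array","items":{"type":"array","items":{"type":"number"}}}},"force":{"type":"number"}},"required":["moves"]}

```bash
mkdir -p pics; ls; cat > h.py <<'E'
import numpy as np,cv2
from scipy.spatial.transform import Rotation as R
from workcell import manip
def K(n):
    i=manip.camera_info(n); f=240/np.tan(np.radians(i['vfov'])/2); return f,i['cx'],i['cy'],np.array(i['pose'])
def ray(n,row,col,k=None):
    f,cx,cy,T=k or K(n); d=T[:3,:3]@np.array([(col-cx)/f,(row-cy)/f,1]); return T[:3,3],d/np.linalg.norm(d)
def proj(n,p,k=None):
    f,cx,cy,T=k or K(n); q=T[:3,:3].T@(np.array(p)-T[:3,3]); return (cy+f*q[1]/q[2],cx+f*q[0]/q[2])
def tri(rs):
    A=0;b=0
    for o,d in rs:
        M=np.eye(3)-np.outer(d,d);A=A+M;b=b+M@o
    p=np.linalg.solve(A,b); return p,[np.linalg.norm((np.eye(3)-np.outer(d,d))@(p-o)) for o,d in rs]
def atz(r,z): o,d=r; return o+d*(z-o[2])/d[2]
def shot(n,fn):
    im=manip.camera(n); cv2.imwrite('pics/'+fn,im[:,:,::-1]); return im
E
python3 - <<'E'
from h import *
print(manip.get_obs())
for n in ['scene','top','wrist']:
    shot(n,n+'0.png'); k=K(n); print(n,k[:3],np.round(k[3],3).tolist())
for n in ['scene','top']:
    for q in ['lamp_grip','lamp_seat','hook_tip','lamp_top','stand','stand_top','jar','hammer','tape']:
        print(n,q,[(np.round(r['pixel']).tolist(),round(r['confidence'],2)) for r in manip.pinpoint(q,n)][:5])
E
```

```text
pics
{'clock': 0.0, 'joint_pos': array([ 1.12539722,  0.33288075, -0.06473059,  1.46094732,  0.02162903,
        1.34991132, -0.08849472]), 'joint_velocities': array([ 4.73022474e-04,  1.14830614e-03,  9.31719510e-04,  1.29606665e-03,
       -2.25886373e-03,  4.66444199e-05,  6.91727534e-04]), 'tau': array([-5.06310171e-04, -6.25442505e+01,  4.84480674e-02, -3.91605806e+01,
        1.59984932e-02,  9.83984792e-03, -1.11489530e-04]), 'position': array([ 0.25634093, -0.56970828,  0.30310754]), 'ee_rot': array([-0.69122338, -0.14888637,  0.69149774, -0.14789852]), 'ft_force': array([ 0.37074356, -0.62179713, -0.40126542]), 'torque': array([-0.06204095, -0.04349624,  0.01542851]), 'grip_width': 0.9992894880435402}
scene (np.float64(512.2006355489913), 315.00418377359944, 239.38815712683518) [[-0.051, 0.688, -0.724, 1.377], [0.998, 0.021, -0.051, 0.057], [-0.02, -0.725, -0.688, 0.959], [0.0, 0.0, 0.0, 1.0]]
top (np.float64(524.1178294158243), 311.69691670522167, 240.91678282221656) [[0.012, -0.972, 0.235, 0.248], [-1.0, -0.012, 0.002, 0.02], [0.001, -0.235, -0.972, 1.367], [0.0, 0.0, 0.0,
[... 780 characters left out ...]
e jar [([314.0, 204.0], 0.61)]
scene hammer [([286.0, 492.0], 0.79)]
scene tape [([269.0, 172.0], 0.56)]
top lamp_grip [([329.0, 392.0], 0.98), ([141.0, 396.0], 0.85), ([266.0, 405.0], 0.83), ([208.0, 382.0], 0.65)]
top lamp_seat [([268.0, 401.0], 0.87), ([215.0, 381.0], 0.86), ([148.0, 391.0], 0.74), ([333.0, 385.0], 0.56)]
top hook_tip [([265.0, 393.0], 0.92), ([165.0, 383.0], 0.64), ([336.0, 374.0], 0.63), ([222.0, 372.0], 0.61)]
top lamp_top [([273.0, 394.0], 0.82), ([337.0, 382.0], 0.75), ([164.0, 384.0], 0.63), ([222.0, 375.0], 0.59)]
top stand []
top stand_top [([226.0, 274.0], 0.68)]
top jar [([223.0, 422.0], 0.6)]
top hammer [([259.0, 158.0], 0.91)]
top tape [([268.0, 464.0], 0.79)]
```

View pics/scene0.png

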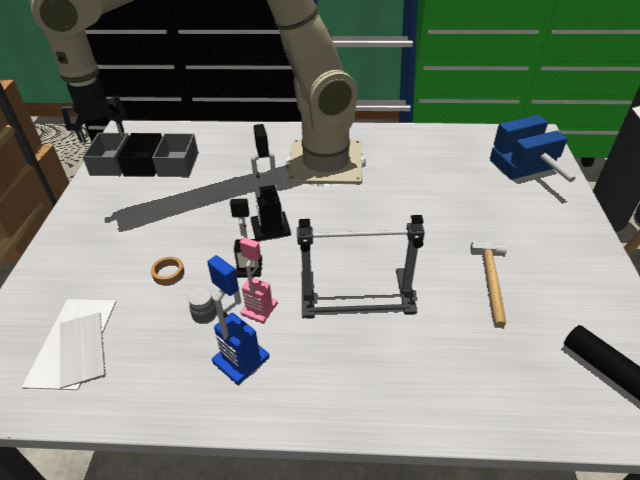

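View pics/top0.png

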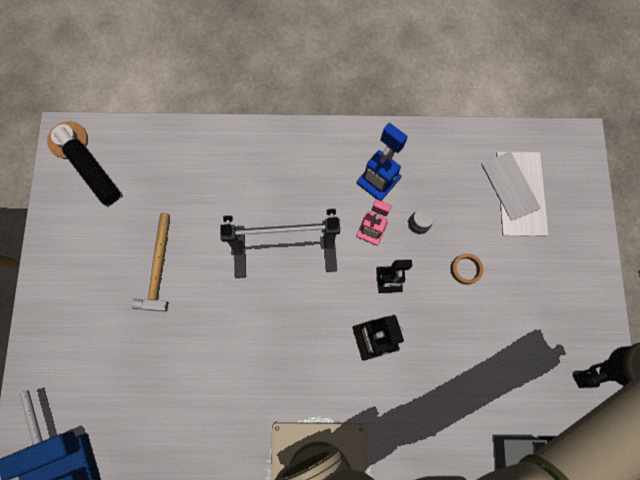

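View pics/wrist0.png

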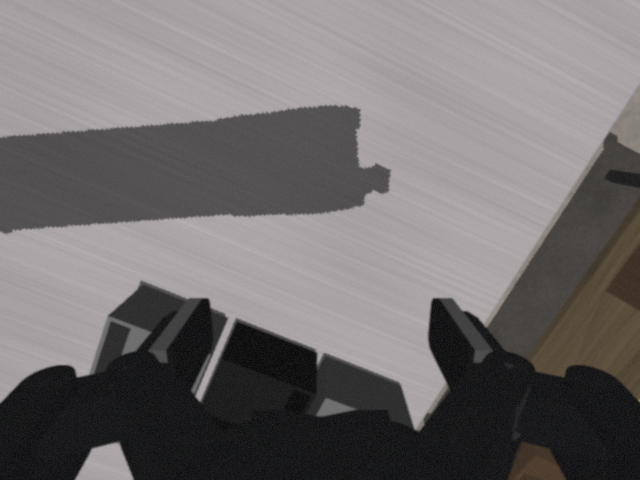

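Scene view: the four lights are large black (grip at row 142, col 264), small black (208, 237), pink (250, 246) and blue (274, 224). In the top view they are at (329,392), (266,405), (208,382) and (141,396). The one meant is the smaller black light, since blue and pink are excluded. I'll measure it and confirm with a crop.

```bash
cat > a.py <<'E'
from h import *
ims={}
P={}
for n in ['scene','top']:
    im=manip.camera(n); ims[n]=im
    for q in ['lamp_grip','lamp_seat','hook_tip','lamp_top','stand','stand_top','jar','hammer','tape']:
        P[n,q]=[(r['pixel'],r['confidence']) for r in manip.pinpoint(q,n)]
for q in ['lamp_grip','lamp_seat','hook_tip','lamp_top','stand_top','jar','tape']:
    for a,ca in P['scene',q]:
        for b,cb in P['top',q]:
            p,e=tri([ray('scene',*a),ray('top',*b)])
            if max(e)<.006: print(q,np.round(a),np.round(b),round(ca,2),round(cb,2),np.round(p,4),np.round(e,4))
for q in['jar','tape','hammer']: print(q,[atz(ray(n,*p),0).round(3) for n in['scene','top'] for p,c in P[n,q]])
a=cv2.resize(ims['scene'][190:330,160:300],None,fx=2.8,fy=2.8,interpolation=2)
b=cv2.resize(ims['top'][190:370,330:500],(370,392),interpolation=2)
cv2.imwrite('pics/crop1.png',np.hstack([a,b])[:,:,::-1])
c=cv2.resize(ims['scene'][205:325,290:430],None,fx=2.8,fy=2.8,interpolation=2)
d=cv2.resize(ims['top'][195:290,210:350],None,fx=2.8,fy=2.8,interpolation=2)
cv2.imwrite('pics/crop2.png',np.vstack([c,d])[:,:,::-1])
E
python3 a.py
```

```text
lamp_grip [246. 244.] [205. 383.] 0.91 0.66 [ 0.6147 -0.144   0.2092] [0.0025 0.0025]
lamp_grip [274. 222.] [139. 396.] 0.73 0.8 [ 0.7504 -0.1622  0.2713] [0.0027 0.0027]
lamp_grip [204. 239.] [268. 404.] 0.67 0.61 [ 0.4691 -0.184   0.2034] [0.0023 0.0023]
lamp_grip [143. 262.] [327. 392.] 0.65 0.77 [ 0.3303 -0.142   0.2809] [0.0035 0.0035]
lamp_seat [163. 263.] [333. 385.] 0.89 0.63 [ 0.3226 -0.1414  0.2176] [0.001 0.001]
lamp_seat [220. 238.] [268. 401.] 0.73 0.86 [ 0.4764 -0.1891  0.1589] [0.0002 0.0002]
lamp_seat [220. 238.] [147. 389.] 0.73 0.86 [ 0.6945 -0.1335  0.3531] [0.0038 0.0038]
lamp_seat [258. 253.] [216. 381.] 0.73 0.96 [ 0.6023 -0.1394  0.1631] [0.0047 0.0047]
lamp_seat [294. 226.] [147. 389.] 0.69 0.86 [ 0.7545 -0.1586  0.219 ] [0.0005 0.0005]
hook_tip [174. 274.] [336. 376.] 0.93 0.55 [ 0.3174 -0.1217  0.1798] [0.0032 0.0032]
hook_tip [269. 257.] [221. 375.] 0.68 0.68 [ 0.5998 -0.1315  0.1254] [0.0015 0.0015]
hook_tip [305. 236.] [168. 384.] 0.63 0.98 [ 0.7286 -0.1534  0.1553] [0.0015 0.0015]
hook_tip [305. 236.] [268. 393.] 0.63 0.68 [ 0.5251 -0.2142 -0.0973] [0.00
[... 559 characters left out ...]
77 [ 0.6845 -0.1314  0.2822] [0.0031 0.0031]
lamp_top [328. 235.] [276. 393.] 0.6 0.82 [ 0.523  -0.2301 -0.2036] [0.0038 0.0038]
lamp_top [328. 235.] [165. 383.] 0.6 0.77 [ 0.7538 -0.1571  0.1108] [0.0018 0.0018]
stand_top [219. 359.] [226. 276.] 0.79 0.88 [0.5536 0.0979 0.2389] [0.0042 0.0042]
jar [315. 206.] [228. 421.] 0.58 0.65 [ 0.6227 -0.2709 -0.0156] [0.0058 0.0058]
tape [271. 171.] [271. 463.] 0.82 0.97 [ 0.5019 -0.379   0.0033] [0.0009 0.0009]
jar [array([ 0.635, -0.26 ,  0.   ]), array([ 0.619, -0.273,  0.   ])]
tape [array([ 0.499, -0.379, -0.   ]), array([ 0.503, -0.381,  0.   ])]
hammer [array([0.516, 0.428, 0.   ]), array([ 0.286, -0.232,  0.   ]), array([0.527, 0.417, 0.   ])]
```

View pics/crop1.png

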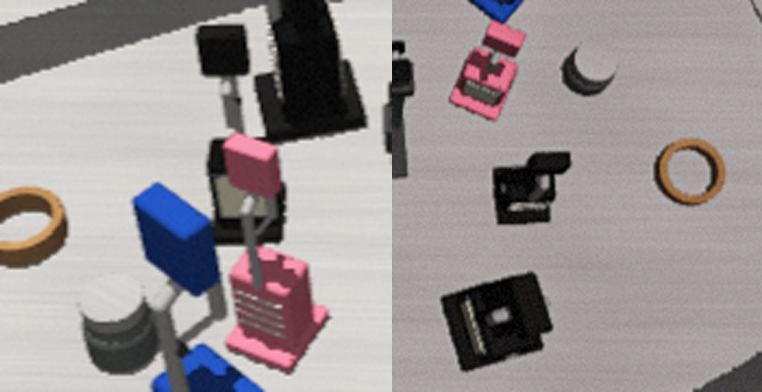

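View pics/crop2.png

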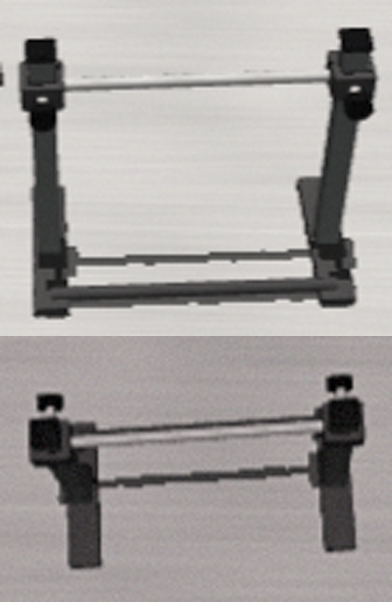

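The crop confirms the small black light: block at crop px (222,50) and pale lens facing the scene camera, so +x. Its grip is at about (0.469, -0.184, 0.20), which matches the 201 mm in the text. The large black one's grip is at 0.28 m. Next I'll bring the wrist camera closer.

```bash
cat >> h.py <<'E'
def plan(p,yaw_y=None,o=None):
    """world target TCP p, desired world heading(deg, mod 180) of the tool's y axis; prints shift in tool-axis units & turn about tool x"""
    o=o or manip.get_obs(); M=R.from_quat(o['ee_rot']).as_matrix()
    print('t',round(o['clock'],2),'pos',o['position'].round(4),'toolx',M[:,0].round(3),'yhead',round(np.degrees(np.arctan2(M[1,1],M[0,1])),2),'F',o['ft_force'].round(2),'w',round(o['grip_width'],3))
    d=np.array(p)-o['position']; s=M.T@d/0.025; print('shift units(tool xyz)',s.round(2))
    if yaw_y is not None:
        h=np.degrees(np.arctan2(M[1,1],M[0,1])); a=-(yaw_y-h); a=(a+90)%180-90; print('turn about tool x deg',round(a,2))
        # after-turn shift
        M2=M@R.from_rotvec([np.radians(a),0,0]).as_matrix(); print('if turned first:',(M2.T@d/0.025).round(2),'yhead',round(np.degrees(np.arctan2(M2[1,1],M2[0,1])),2))
E
python3 - <<'E'
from h import *
k=K('wrist'); o=manip.get_obs(); M=R.from_quat(o['ee_rot']).as_matrix()
print(M.round(3)); print('cam in tool', (M.T@(k[3][:3,3]-o['position'])).round(3), (M.T@k[3][:3,:3]).round(3))
plan([0.36,-0.20,0.42],0)
plan([0.36,-0.20,0.42],90)
E
```

```text
[[ 0.     0.41  -0.912]
 [-0.    -0.912 -0.41 ]
 [-1.     0.    -0.   ]]
cam in tool [-0.07   0.001 -0.073] [[-0.001 -0.285  0.959]
 [ 1.     0.001  0.001]
 [-0.001  0.959  0.285]]
t 2.05 pos [ 0.2565 -0.57    0.3039] toolx [ 0. -0. -1.] yhead -65.78 F [-0.02  0.72 -0.07] w 1.002
shift units(tool xyz) [ -4.64 -11.8   -9.85]
turn about tool x deg -65.78
if turned first: [ -4.64   4.14 -14.8 ] yhead 0.0
t 2.05 pos [ 0.2565 -0.57    0.3039] toolx [ 0. -0. -1.] yhead -65.78 F [-0.02  0.72 -0.07] w 1.002
shift units(tool xyz) [ -4.64 -11.8   -9.85]
turn about tool x deg 24.22
if turned first: [ -4.64 -14.8   -4.14] yhead -90.0
```

Emit:
arm_command:
  moves:
    - [[0,-0.38,0,0,-6.58],[0,-0.38,0,0,-6.58],[0,-0.38,0,0,-6.58],[0,-0.38,0,0,-6.58],[0,-0.38,0,0,-6.58],[0,-0.38,0,0,-6.58],[0,-0.38,0,0,-6.58],[0,-0.38,0,0,-6.58],[0,-0.38,0,0,-6.58],[0,-0.38,0,0,-6.58]]

```text
clock: 2.88
position: [0.2564, -0.57, 0.3994]
ee_rot: [0.498, 0.501, -0.498, 0.502]
ft_force: [-0.5, 0.9, 0.5]
grip_width: 1.0
```

Emit:
arm_command:
  moves:
    - [[0,0,0.52,-0.95,0],[0,0,0.52,-0.95,0],[0,0,0.52,-0.95,0],[0,0,0.52,-0.95,0],[0,0,0.52,-0.95,0],[0,0,0.52,-0.95,0],[0,0,0.52,-0.95,0],[0,0,0.52,-0.95,0]]

```text
clock: 3.55
position: [0.3608, -0.3787, 0.3991]
ee_rot: [0.5, 0.5, -0.5, 0.5]
ft_force: [0.5, -0.3, -0.1]
grip_width: 0.999
```

Emit:
arm_command:
  moves:
    - [[0,0,0.52,-0.95,0],[0,0,0.52,-0.95,0],[0,0,0.52,-0.95,0],[0,0,0.52,-0.95,0],[0,0,0.52,-0.95,0],[0,0,0.52,-0.95,0],[0,0,0.52,-0.95,0],[0,0,0.52,-0.95,0],[0,0,0,0,0],[0,0,0,0,0]]

```text
clock: 4.38
position: [0.4649, -0.1884, 0.3991]
ee_rot: [0.499, 0.501, -0.499, 0.501]
ft_force: [-0.1, -0.3, 0.2]
grip_width: 1.001
```

```bash
cat > b.py <<'E'
from h import *
import sys,pickle
tag=sys.argv[1]; o=manip.get_obs(); k=K('wrist'); im=shot('wrist',tag+'.png')
D={}
for q in sys.argv[2:]:
    D[q]=[(r['pixel'],r['confidence']) for r in manip.pinpoint(q,'wrist')]
    print(q,[(np.round(p,1),round(c,2)) for p,c in D[q]])
pickle.dump((k,D),open(tag+'.pkl','wb')); plan(o['position'],0)
E
python3 b.py w1 lamp_grip lamp_seat hook_tip lamp_top
```

```text
lamp_grip [(array([177.1,  31.5]), 0.76), (array([155.8, 522.4]), 0.73), (array([213.3, 337.2]), 0.56)]
lamp_seat [(array([205. , 333.5]), 0.84), (array([153.9, 498. ]), 0.6)]
hook_tip [(array([146.7, 469. ]), 0.89), (array([197.3, 349.4]), 0.86), (array([130.6, 119.9]), 0.86)]
lamp_top [(array([174.4, 623.5]), 0.94), (array([188.9, 333.4]), 0.79), (array([144.8, 464.1]), 0.75), (array([154.6, 167.2]), 0.56)]
t 4.63 pos [ 0.4638 -0.191   0.3989] toolx [-0. -0. -1.] yhead -0.08 F [ 0.38 -0.74  0.56] w 1.001
shift units(tool xyz) [-0.01  0.04 -0.1 ]
turn about tool x deg -0.08
if turned first: [-0.01  0.04 -0.1 ] yhead -0.0
```

View pics/w1.png

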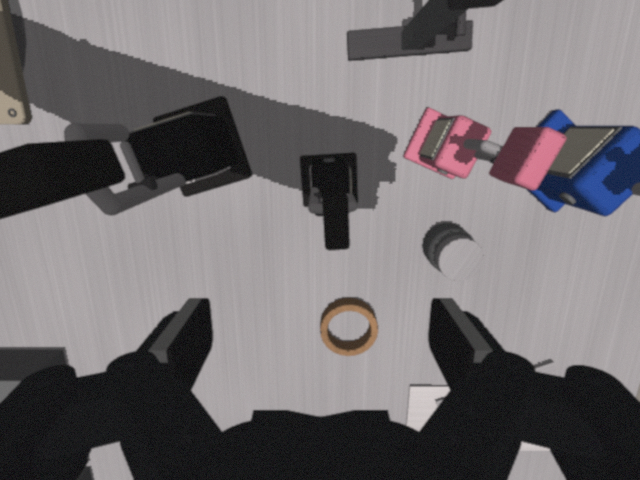

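The wrist view shows the small black light in the middle: block at px (177–248, 322–348), foot around (153–207, 301–357). The large black light is on the left; pink, blue and the jar are on the right. I'll get the yaw from an enlarged crop.

```bash
python3 - <<'E'
import cv2,numpy as np
im=cv2.imread('pics/w1.png')[140:260,280:380]
im=np.clip(255*(im/255.)**.45,0,255).astype('uint8')
cv2.imwrite('pics/w1c.png',cv2.resize(im,None,fx=5,fy=5,interpolation=2))
E
```

```text
(no output)
```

View pics/w1c.png

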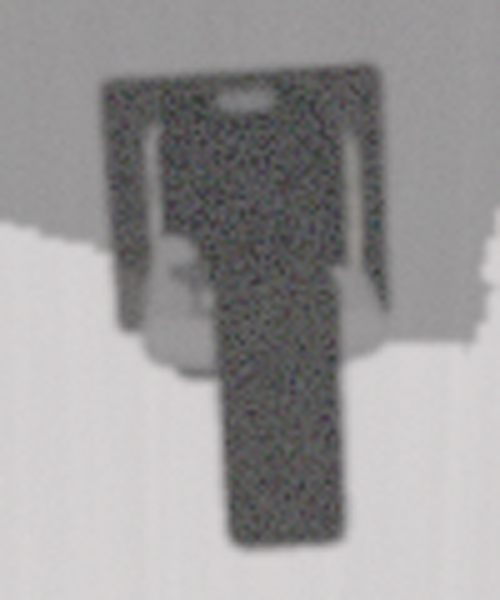

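```bash
python3 - <<'E'
from h import *
import pickle
from scipy.optimize import least_squares
k,D=pickle.load(open('w1.pkl','rb'))
obs=[((-9,-20,223),(248.8,326.8)),((9,-20,223),(247.8,348.8)),((-35,32,2),(156.5,300.8)),((35,32,2),(153.3,356.3)),((-35,-32,2),(206,304.5)),((-9,20,179),(194,322.7)),((9,20,179),(194,347))]
def f(p,out=False):
    c,s=np.cos(p[2]),np.sin(p[2]); e=[]
    for l,px in obs[:5]:
        w=[p[0]+(c*l[0]-s*l[1])/1e3,p[1]+(s*l[0]+c*l[1])/1e3,l[2]/1e3]
        q=proj('wrist',w,k); e+= [q[0]-px[0],q[1]-px[1]]
    return e
s=least_squares(f,[.47,-.186,0],loss='soft_l1'); print(s.x,np.degrees(s.x[2]),np.round(f(s.x),1))
p,e=tri([ray('wrist',213.3,337.2,k),ray('top',268,404),ray('scene',204,239)]);print(p,e)
for q,z in[('lamp_seat',.165),('hook_tip',.128),('lamp_top',.085)]:
    for px,c in D[q]: print(q,atz(ray('wrist',*px,k),z).round(4))
k=K('top')
a=proj('top',[0.554,0.098,.235],k);print('stand top reproj',a,'scene',proj('scene',[0.554,0.098,.235]))
E
```

```text
[ 0.47815021 -0.18093274  0.07120484] 4.0797366174392025 [ 1.8 -0.2  1.1  3.3 -2.3 -1.  -3.  -0.  -1.2 -0.6]
[ 0.47309537 -0.18229113  0.20576484] [np.float64(0.006484772266144302), np.float64(0.006652504247278996), np.float64(0.0016186952755854822)]
lamp_seat [ 0.4773 -0.1811  0.165 ]
lamp_seat [ 0.6094 -0.1384  0.165 ]
hook_tip [ 0.5999 -0.1348  0.128 ]
hook_tip [ 0.4935 -0.1815  0.128 ]
hook_tip [ 0.2879 -0.1224  0.128 ]
lamp_top [ 0.7805 -0.1643  0.085 ]
lamp_top [ 0.4801 -0.1808  0.085 ]
lamp_top [ 0.6117 -0.1353  0.085 ]
lamp_top [ 0.3102 -0.1464  0.085 ]
stand top reproj (np.float64(226.39994642616864), np.float64(277.68143051330816)) scene (np.float64(220.34703352768898), np.float64(361.0339610988622))
```

Emit:
arm_command:
  moves:
    - [[0,0.6,0.26,-0.18,0],[0,0.6,0.26,-0.18,0],[0,0.6,0,0,-2],[0,0.6,0,0,-2],[0,0,0,0,0],[0,0,0,0,0]]

```text
clock: 5.13
position: [0.4768, -0.1814, 0.3387]
ee_rot: [0.483, 0.517, -0.483, 0.516]
ft_force: [-0.0, -0.1, 0.3]
grip_width: 1.003
```

```bash
python3 b.py w2 lamp_grip lamp_seat
python3 - <<'E'
import cv2,numpy as np
im=cv2.imread('pics/w2.png')[140:340,240:420]
im=np.clip(255*(im/255.)**.45,0,255).astype('uint8')
cv2.imwrite('pics/w2c.png',cv2.resize(im,None,fx=3,fy=3,interpolation=2))
E
```

```text
lamp_grip [(array([193.8, 560.8]), 0.95), (array([253.5, 318.4]), 0.85)]
lamp_seat [(array([178.3,   0. ]), 0.61), (array([182.8, 527. ]), 0.55), (array([269.8, 445.5]), 0.25)]
t 5.28 pos [ 0.4775 -0.1812  0.3401] toolx [ 0.001 -0.001 -1.   ] yhead 3.94 F [-0.65  0.95  0.63] w 0.997
shift units(tool xyz) [ 0.05 -0.03  0.01]
turn about tool x deg 3.94
if turned first: [ 0.05 -0.03  0.01] yhead -0.0
```

View pics/w2c.png

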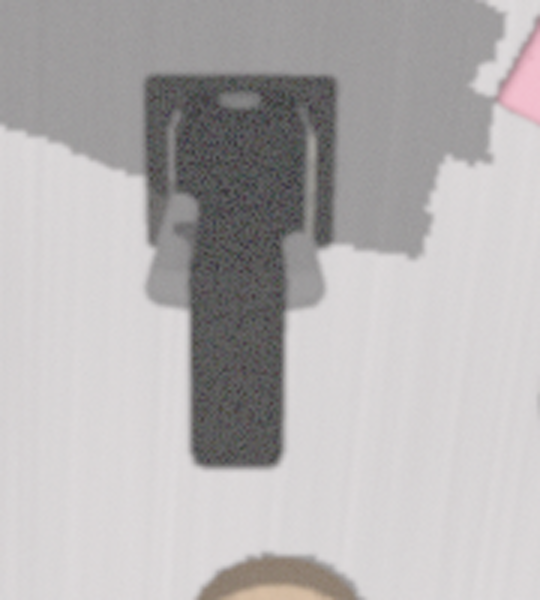

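The light is now square to the jaws: block at columns 304–334 and foot at 289–352, both centred on 320.

```bash
python3 - <<'E'
from h import *
import pickle
k,D=pickle.load(open('w2.pkl','rb'))
print('block -y edge',atz(ray('wrist',295.3,319.2,k),.223),'grip y should be +.020')
print('foot +y edge',atz(ray('wrist',165,320.2,k),0.0),'-.032')
print(atz(ray('wrist',253.5,318.4,k),.201))
plan([.4772,-.181,.256])
E
```

```text
block -y edge [ 0.47841501 -0.19979757  0.223     ] grip y should be +.020
foot +y edge [ 0.47566823 -0.15157295  0.        ] -.032
[ 0.47674398 -0.18320128  0.201     ]
t 5.28 pos [ 0.4775 -0.1812  0.3401] toolx [ 0.001 -0.001 -1.   ] yhead 3.94 F [-0.65  0.95  0.63] w 0.997
shift units(tool xyz) [ 3.36 -0.02 -0.01]
```

Emit:
arm_command:
  moves:
    - [[0,0.82,0,0,0],[0,0.82,0,0,0],[0,0.82,0,0,0],[0,0.8,0,0,0],[0,0,0,0,0],[1,0,0,0,0],[1,0,0,0,0],[1,0,0,0,0],[1,0,0,0,0],[1,0,0,0,0],[1,0,0,0,0],[1,0,0,0,0]]
  force: 70

```text
clock: 6.28
position: [0.4775, -0.1811, 0.2581]
ee_rot: [0.482, 0.517, -0.482, 0.518]
ft_force: [-1.9, -0.4, 5.4]
grip_width: 0.2
```

```bash
python3 - <<'E'
from h import *
plan([.4772,-.181,.40])
E
```

```text
t 6.28 pos [ 0.4775 -0.1811  0.2581] toolx [ 0.001 -0.001 -1.   ] yhead 4.01 F [-1.92 -0.41  5.44] w 0.2
shift units(tool xyz) [-5.67 -0.01 -0.  ]
```

Emit:
arm_command:
  moves:
    - [[1,0,0,0,0],[1,-0.3,0,0,0],[1,-0.6,0,0,0],[1,-0.8,0,0,0],[1,-0.8,0,0,0],[1,-0.8,0,0,0],[1,-0.8,0,0,0],[1,-0.8,0,0,0],[1,0,0,0,0],[1,0,0,0,0]]

```text
clock: 7.12
position: [0.4775, -0.1808, 0.3803]
ee_rot: [0.482, 0.517, -0.482, 0.518]
ft_force: [0.5, 0.3, -3.8]
grip_width: 0.202
```

```bash
python3 b.py w3 lamp_seat >/dev/null; python3 - <<'E'
from h import *
plan([.45,.05,.40])
E
cat > crops.py <<'E'
from h import *
import sys
t=sys.argv[1]; r0,r1,c0,c1=map(int,sys.argv[2:6]); u0,u1,v0,v1=map(int,sys.argv[6:10])
a=manip.camera('scene')[r0:r1,c0:c1]; b=manip.camera('top')[u0:u1,v0:v1]
g=lambda im,w:cv2.resize(np.clip(255*(im/255.)**.6,0,255).astype('uint8'),(w,500),interpolation=2)
cv2.imwrite('pics/'+t+'.png',np.hstack([g(a,int(500*(c1-c0)/(r1-r0))),g(b,int(500*(v1-v0)/(u1-u0)))])[:,:,::-1])
E
```

```text
t 7.22 pos [ 0.4769 -0.1808  0.3786] toolx [-0.002  0.001 -1.   ] yhead 4.03 F [-0.85  0.17 -3.43] w 0.202
shift units(tool xyz) [-0.85 -0.43 -9.28]
```

View pics/w3.png

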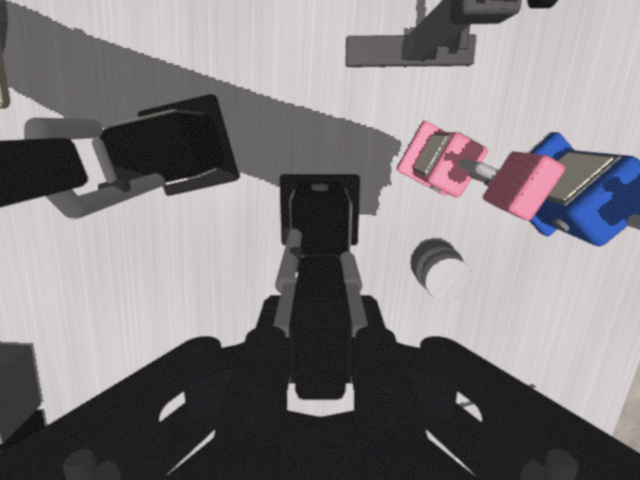

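The light is held straight: foot centred at col 320, and about 3.5 N of weight on the wrist. Next I'll work out the stand's direction and go to its -x side.

```bash
python3 - <<'E'
from h import *
a=atz(ray('top',232.1,235),.2);b=atz(ray('top',226.8,326),.2)
print(a,b,(a+b)/2,np.degrees(np.arctan2(a[1]-b[1],a[0]-b[0]))-90)
a=atz(ray('scene',205+86/2.8,290+65/2.8),.2);b=atz(ray('scene',205+78/2.8,290+330/2.8),.2)
print(a,b,(a+b)/2,np.degrees(np.arctan2(b[1]-a[1],b[0]-a[0]))-90)
plan([.43,.11,.38],4)
E
```

```text
[0.54865202 0.19819955 0.2       ] [ 0.56393464 -0.01102201  0.2       ] [0.55629333 0.09358877 0.2       ] 4.177761134784603
[ 0.56757199 -0.00411079  0.2       ] [0.55237519 0.2007484  0.2       ] [0.55997359 0.09831881 0.2       ] 4.242526010814672
t 7.22 pos [ 0.4769 -0.1808  0.3786] toolx [-0.002  0.001 -1.   ] yhead 4.03 F [-0.85  0.17 -3.43] w 0.202
shift units(tool xyz) [ -0.04  -1.05 -11.73]
turn about tool x deg 0.03
if turned first: [ -0.04  -1.06 -11.73] yhead 4.0
```

Emit:
arm_command:
  moves:
    - [[1,0,-0.2,-0.3,0],[1,0,-0.2,-0.6,0],[1,0,-0.2,-0.9,0],[1,0,-0.2,-0.9,0],[1,0,-0.2,-0.9,0],[1,0,-0.05,-0.9,0],[1,0,0,-0.9,0],[1,0,0,-0.9,0],[1,0,0,-0.9,0],[1,0,0,-0.9,0],[1,0,0,-0.9,0],[1,0,0,-0.9,0]]

```text
clock: 8.22
position: [0.4326, 0.0656, 0.3789]
ee_rot: [0.482, 0.518, -0.483, 0.517]
ft_force: [0.8, 0.1, -2.8]
grip_width: 0.202
```

Emit:
arm_command:
  moves:
    - [[1,0,0,-0.9,0],[1,0,0,-0.6,0],[1,0,0,-0.3,0],[1,0,0,0,0],[1,0,0,0,0],[1,0,0,0,0]]

```text
clock: 8.72
position: [0.4306, 0.1078, 0.3795]
ee_rot: [0.482, 0.517, -0.483, 0.517]
ft_force: [-0.2, -0.4, -2.7]
grip_width: 0.199
```

```bash
python3 b.py w4 stand_top
```

```text
stand_top []
t 8.82 pos [0.4307 0.1079 0.3797] toolx [-0. -0. -1.] yhead 3.92 F [ 0.04 -0.06 -2.95] w 0.202
shift units(tool xyz) [ 0.01 -0.01  0.  ]
turn about tool x deg 3.92
if turned first: [ 0.01 -0.01  0.  ] yhead -0.0
```

View pics/w4.png

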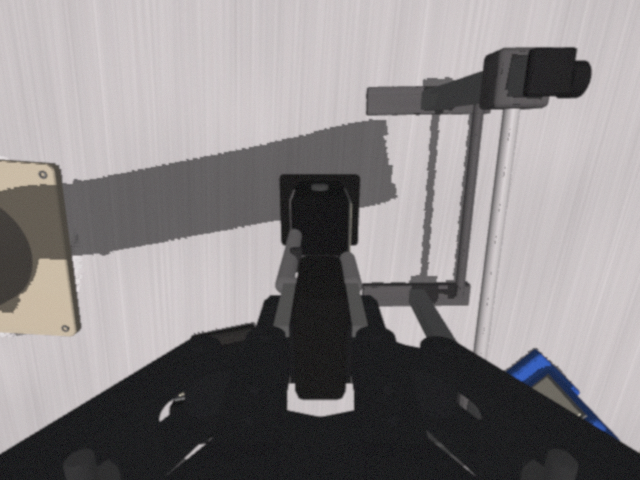

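Wrist view: the bar runs from px (110, 511) to (355, 482), and its left clamp is at (75, 515). I'll extract its line with code, then take a second view.

```bash
cat > bar.py <<'E'
from h import *
import sys
def barpx(fn,c0,c1,rows):
    im=cv2.imread(fn).astype(float); out=[]
    for r in rows:
        t=(r-rows[0])/(rows[-1]-rows[0]); c=c0+(c1-c0)*t
        seg=im[r,int(c)-16:int(c)+17].mean(1); out.append(seg)
    return out
if __name__=='__main__':
    for s in barpx(sys.argv[1],float(sys.argv[2]),float(sys.argv[3]),range(120,341,44)): print(s.astype(int).tolist())
E
python3 bar.py pics/w4.png 510 484
python3 - <<'E'
import cv2
im=cv2.imread('pics/w4.png')[40:370,430:600]; cv2.imwrite('pics/w4c.png',cv2.resize(im,None,fx=1.8,fy=1.8))
E
```

```text
[200, 202, 201, 202, 200, 196, 186, 154, 115, 116, 132, 146, 158, 171, 181, 192, 201, 209, 213, 209, 201, 195, 189, 181, 183, 198, 203, 204, 205, 204, 202, 201, 199]
[200, 199, 200, 196, 200, 201, 197, 176, 132, 111, 123, 142, 157, 167, 177, 188, 198, 207, 213, 208, 199, 197, 190, 182, 183, 191, 197, 195, 194, 200, 201, 202, 201]
[198, 198, 199, 198, 201, 195, 188, 159, 117, 111, 132, 150, 163, 174, 183, 184, 194, 204, 207, 202, 199, 190, 184, 180, 189, 197, 198, 198, 198, 198, 198, 199, 194]
[200, 199, 200, 200, 201, 196, 177, 144, 115, 121, 141, 157, 168, 180, 188, 196, 201, 206, 202, 196, 189, 185, 183, 192, 200, 199, 201, 199, 196, 197, 195, 194, 196]
[205, 203, 201, 206, 204, 200, 173, 127, 116, 132, 149, 162, 175, 183, 191, 196, 200, 200, 199, 192, 181, 178, 189, 198, 198, 198, 198, 195, 193, 192, 194, 195, 195]
[204, 205, 201, 201, 201, 187, 157, 117, 121, 141, 156, 172, 181, 191, 196, 201, 199, 199, 194, 186, 183, 185, 193, 196, 195, 199, 201, 200, 198, 198, 199, 198, 201]
```

View pics/w4c.png

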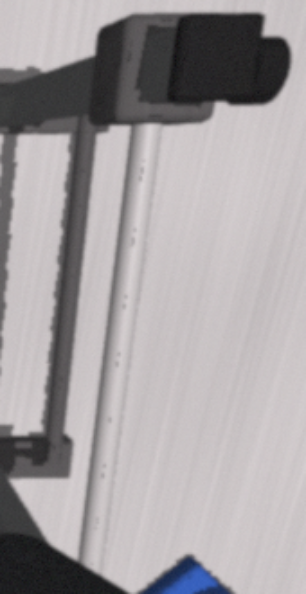

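Emit:
arm_command:
  moves:
    - [[1,0.3,0.4,0,0],[1,0.3,0.5,0,0],[1,0.3,0.5,0,0],[1,0.22,0.5,0,0],[1,0,0.5,0,0],[1,0,0,0,0],[1,0,0,0,0],[1,0,0,0,0]]

```text
clock: 9.48
position: [0.4901, 0.113, 0.3518]
ee_rot: [0.482, 0.517, -0.482, 0.517]
ft_force: [1.1, 0.1, -2.7]
grip_width: 0.204
```

```bash
python3 b.py w5; python3 - <<'E'
import cv2
im=cv2.imread('pics/w5.png')[20:370,300:640]; cv2.imwrite('pics/w5c.png',cv2.resize(im,None,fx=1.6,fy=1.6))
E
```

```text
t 9.53 pos [0.49   0.1131 0.352 ] toolx [-0. -0. -1.] yhead 4.01 F [ 0.7  -0.08 -2.5 ] w 0.202
shift units(tool xyz) [0.01 0.   0.  ]
turn about tool x deg 4.01
if turned first: [0.01 0.   0.  ] yhead 0.0
```

View pics/w5c.png

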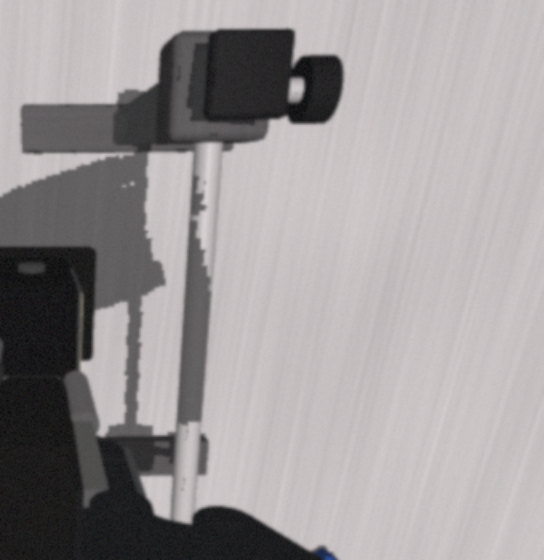

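```bash
python3 - <<'E'
from h import *
import pickle
for r in (114,180,230,270,310):
    im=cv2.imread('pics/w5.png')[r-1:r+2,400:445].mean((0,2)); print(r,im.astype(int).tolist())
E
```

```text
114 [124, 123, 123, 120, 122, 122, 123, 123, 122, 120, 111, 101, 99, 98, 97, 103, 117, 131, 137, 133, 120, 111, 121, 140, 153, 165, 175, 183, 190, 201, 210, 210, 204, 198, 194, 187, 176, 165, 149, 138, 137, 137, 142, 147, 162]
180 [194, 196, 197, 196, 193, 194, 195, 197, 197, 195, 193, 193, 194, 196, 194, 187, 159, 110, 85, 88, 90, 94, 93, 96, 96, 97, 113, 153, 187, 192, 187, 178, 168, 164, 177, 191, 196, 196, 195, 193, 191, 190, 191, 192, 195]
230 [197, 195, 191, 191, 193, 195, 197, 195, 194, 190, 191, 191, 183, 152, 103, 84, 89, 90, 92, 94, 97, 96, 99, 97, 98, 96, 96, 95, 100, 123, 160, 183, 188, 187, 191, 193, 194, 192, 193, 193, 195, 194, 197, 196, 194]
270 [200, 201, 198, 195, 192, 195, 196, 198, 198, 195, 169, 122, 90, 86, 89, 91, 95, 96, 96, 99, 99, 97, 97, 97, 96, 100, 127, 165, 190, 193, 193, 193, 196, 195, 194, 196, 196, 197, 197, 199, 198, 196, 194, 195, 200]
310 [89, 89, 88, 88, 87, 85, 81, 82, 92, 114, 136, 155, 169, 177, 186, 190, 196, 198, 198, 193, 188, 180, 166, 138, 104, 89, 89, 92, 111, 153, 189, 199, 202, 203, 199, 198, 198, 201, 202, 199, 199, 199, 199, 199, 200]
```

```bash
python3 - <<'E'
from h import *
import pickle
V=[('w4.pkl',[(120,509.7),(164,503.9),(208,498.1),(252,492.5),(296,486.9),(340,481.7)]),('w5.pkl',[(180,425.2),(230,421.5),(270,418.8),(310,416.4)])]
N=[];O=[]
for f,pts in V:
    k,_=pickle.load(open(f,'rb')); c=np.polyfit(*zip(*pts),1); print('line',c,np.round([np.polyval(c,r)-x for r,x in pts],1))
    o,a=ray('w',120,np.polyval(c,120),k);_,b=ray('w',330,np.polyval(c,330),k)
    n=np.cross(a,b);n/=np.linalg.norm(n);N.append(n);O.append(n@o)
    p1=atz((o,a),.2);p2=atz((o,b),.2);print('z.2:',p1.round(4),p2.round(4),'yaw',np.degrees(np.arctan2(p1[1]-p2[1],p1[0]-p2[0]))-90)
d=np.cross(*N);d/=np.linalg.norm(d);print('dir',d)
for y in(.0,.1,.2): print(np.linalg.solve(np.array(N+[[0,1,0]]),O+[y]))
E
```

```text
line [-1.27662338e-01  5.24829004e+02] [-0.2 -0.   0.2  0.2  0.1 -0.3]
z.2: [0.5482 0.1908 0.2   ] [0.5609 0.0381 0.2   ] yaw 4.768629746792229
line [-6.78436658e-02  4.37266307e+02] [-0.1  0.2  0.1 -0.2]
z.2: [0.5481 0.1917 0.2   ] [0.5596 0.0559 0.2   ] yaw 4.846459165567126
dir [-0.08632599  0.9962455   0.00653622]
[0.56475771 0.         0.19865699]
[0.55609258 0.1        0.19931307]
[0.54742744 0.2        0.19996916]
```

The bar is at about x = 0.5557 for y = 0.10, z ≈ 0.199 ± 2 mm, yaw ≈ 4.8°. The bar therefore sits about 59 mm below the seat, mid-opening. I'll slide in along +x.

Emit:
arm_command:
  moves:
    - [[1,0,0.2,0.08,0],[1,0,0.3,0.08,0],[1,0,0.35,0.09,-0.2],[1,0,0.35,0.09,-0.2],[1,0,0.35,0.09,-0.2],[1,0,0.35,0.09,0],[1,0,0.35,0.09,0],[1,0,0.34,0.1,0],[1,0,0,0,0],[1,0,0,0,0],[1,0,0,0,0]]

```text
clock: 10.45
position: [0.5561, 0.1009, 0.3519]
ee_rot: [0.479, 0.52, -0.479, 0.52]
ft_force: [0.6, -0.3, -3.2]
grip_width: 0.203
```

```bash
python3 b.py w6; python3 crops.py c6 190 330 290 430 150 270 210 350
```

```text
t 10.5 pos [0.556  0.1008 0.352 ] toolx [-0. -0. -1.] yhead 4.66 F [ 0.35 -1.07 -2.76] w 0.205
shift units(tool xyz) [ 0.  0. -0.]
turn about tool x deg 4.66
if turned first: [ 0.  0. -0.] yhead 0.0
```

View pics/w6.png

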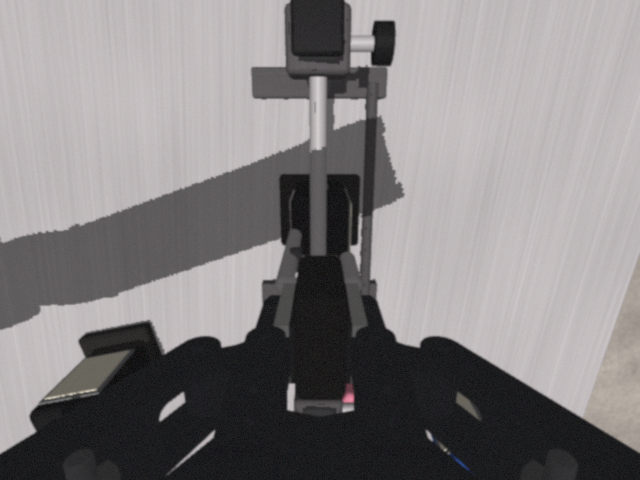

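View pics/c6.png

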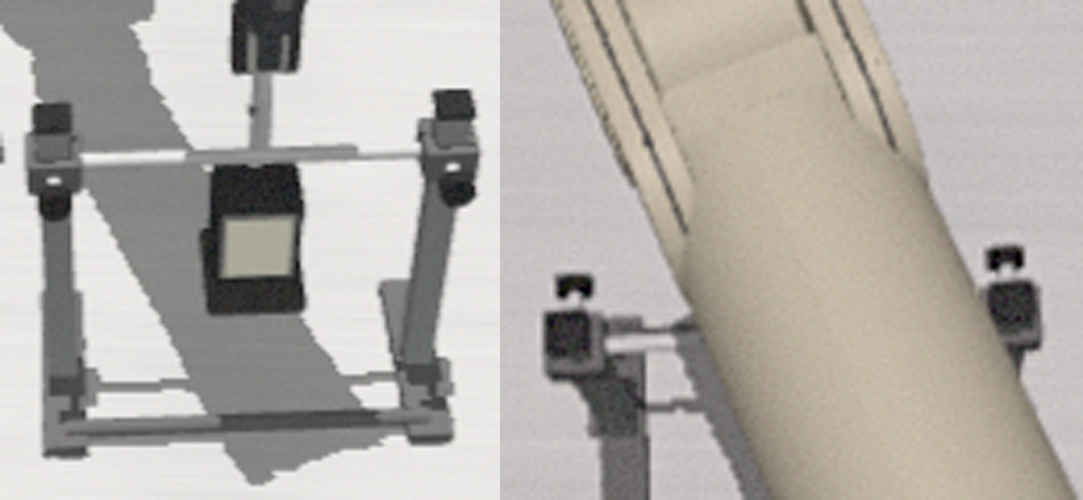

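The bar lies in the opening, parallel and about 1 mm left of the jaw centre (cols 309–327 against 320). I'll correct that and lower towards the gate.

Emit:
arm_command:
  moves:
    - [[1,0.12,-0.04,0,0],[1,0.16,0,0,0],[1,0.16,0,0,0],[1,0.12,0,0,0],[1,0,0,0,0],[1,0,0,0,0]]

```text
clock: 11.1
position: [0.5552, 0.1003, 0.3376]
ee_rot: [0.479, 0.52, -0.48, 0.52]
ft_force: [-0.7, 0.3, -1.5]
grip_width: 0.205
```

Emit:
arm_command:
  moves:
    - [[1,0.04,0,0,0],[1,0.04,0,0,0],[1,0,0,0,0],[1,0,0,0,0]]

```text
clock: 11.43
position: [0.5553, 0.1004, 0.3359]
ee_rot: [0.479, 0.52, -0.479, 0.52]
ft_force: [0.6, 0.5, -2.9]
grip_width: 0.202
```

Emit:
arm_command:
  moves:
    - [[1,0.04,0,0,0],[1,0.04,0,0,0],[1,0,0,0,0],[1,0,0,0,0]]

```text
clock: 11.77
position: [0.5553, 0.1004, 0.3338]
ee_rot: [0.479, 0.52, -0.479, 0.52]
ft_force: [-0.4, 0.2, -2.9]
grip_width: 0.203
```

Emit:
arm_command:
  moves:
    - [[1,0.04,0,0,0],[1,0.04,0,0,0],[1,0,0,0,0],[1,0,0,0,0]]

```text
clock: 12.1
position: [0.5554, 0.1005, 0.3324]
ee_rot: [0.48, 0.52, -0.479, 0.52]
ft_force: [-2.4, -1.0, 5.1]
grip_width: 0.205
```

The gate was touched at TCP z ≈ 0.333, with the reading going from -3 to +5 N. That puts the bar at about 0.200. Pushing on through the gate.

Emit:
arm_command:
  moves:
    - [[1,0.06,0,0,0],[1,0.06,0,0,0],[1,0.06,0,0,0],[1,0,0,0,0]]

```text
clock: 12.43
position: [0.5555, 0.1004, 0.3274]
ee_rot: [0.48, 0.52, -0.479, 0.52]
ft_force: [-1.6, -0.1, 4.8]
grip_width: 0.206
```

Emit:
arm_command:
  moves:
    - [[1,0.08,0,0,0],[1,0.08,0,0,0],[1,0.08,0,0,0],[1,0,0,0,0]]

```text
clock: 12.77
position: [0.555, 0.1006, 0.3211]
ee_rot: [0.479, 0.52, -0.48, 0.52]
ft_force: [-4.7, -1.2, 3.4]
grip_width: 0.209
```

Emit:
arm_command:
  moves:
    - [[1,0.08,0,0,0],[1,0.08,0,0,0],[1,0.08,0,0,0],[1,0,0,0,0]]

```text
clock: 13.1
position: [0.5547, 0.1004, 0.3145]
ee_rot: [0.479, 0.52, -0.48, 0.519]
ft_force: [-5.4, -0.8, 0.7]
grip_width: 0.202
```

Emit:
arm_command:
  moves:
    - [[1,0.08,0,0,0],[1,0.08,0,0,0],[1,0.08,0,0,0],[1,0,0,0,0]]

```text
clock: 13.43
position: [0.5548, 0.1003, 0.3084]
ee_rot: [0.479, 0.52, -0.48, 0.519]
ft_force: [-5.6, -0.8, -2.9]
grip_width: 0.204
```

Emit:
arm_command:
  moves:
    - [[1,0.06,0,0,0],[1,0.06,0,0,0],[1,0.06,0,0,0],[1,0,0,0,0]]

```text
clock: 13.77
position: [0.5548, 0.1002, 0.3039]
ee_rot: [0.479, 0.52, -0.48, 0.519]
ft_force: [-6.3, -0.0, -4.5]
grip_width: 0.2
```

Emit:
arm_command:
  moves:
    - [[1,0.06,0,0,0],[1,0.06,0,0,0],[1,0,0,0,0],[1,0,0,0,0]]

```text
clock: 14.1
position: [0.5558, 0.1002, 0.3018]
ee_rot: [0.48, 0.519, -0.479, 0.52]
ft_force: [-0.1, 0.4, -2.1]
grip_width: 0.199
```

Emit:
arm_command:
  moves:
    - [[1,0.04,0,0,0],[1,0.04,0,0,0],[1,0,0,0,0],[1,0,0,0,0]]

```text
clock: 14.43
position: [0.5555, 0.1004, 0.2999]
ee_rot: [0.48, 0.52, -0.479, 0.52]
ft_force: [-0.1, -0.7, -2.2]
grip_width: 0.207
```

The sideways gate force vanished at TCP z 0.302, with the bar about 9 mm below the seat, so the gate has snapped. I'll ease down to feel the arch.

Emit:
arm_command:
  moves:
    - [[1,0.04,0,0,0],[1,0.04,0,0,0],[1,0.04,0,0,0],[1,0,0,0,0],[1,0,0,0,0]]

```text
clock: 14.85
position: [0.5553, 0.1004, 0.2968]
ee_rot: [0.479, 0.52, -0.479, 0.52]
ft_force: [0.2, 0.3, -3.7]
grip_width: 0.199
```

Emit:
arm_command:
  moves:
    - [[1,0.04,0,0,0],[1,0,0,0,0],[1,0,0,0,0]]

```text
clock: 15.1
position: [0.5553, 0.1004, 0.2958]
ee_rot: [0.479, 0.52, -0.479, 0.52]
ft_force: [0.3, -0.0, -3.1]
grip_width: 0.202
```

Emit:
arm_command:
  moves:
    - [[1,0.02,0,0,0],[1,0.02,0,0,0],[1,0,0,0,0]]

```text
clock: 15.35
position: [0.5553, 0.1004, 0.2948]
ee_rot: [0.479, 0.52, -0.479, 0.52]
ft_force: [-0.7, 0.5, -3.0]
grip_width: 0.198
```

```bash
python3 b.py w7; python3 crops.py c7 190 330 290 430 150 270 210 350
```

```text
t 15.4 pos [0.5553 0.1004 0.2948] toolx [-0. -0. -1.] yhead 4.62 F [ 0.69 -0.6  -2.69] w 0.197
shift units(tool xyz) [0. 0. 0.]
turn about tool x deg 4.62
if turned first: [0. 0. 0.] yhead 0.0
```

View pics/c7.png

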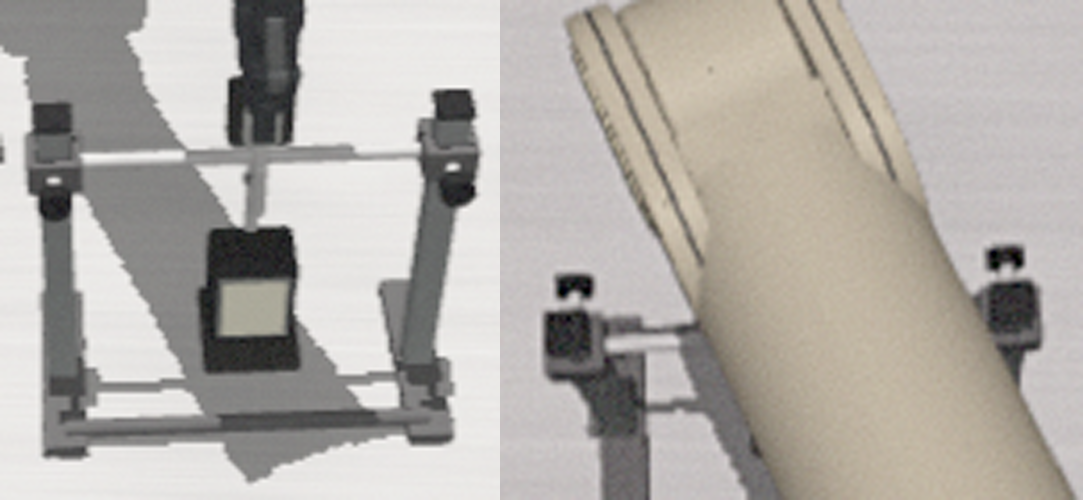

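The scene crop shows the hook over the bar, with its tip below and in front of it at crop px (250,180). I'll take the last millimetres in fine steps.

Emit:
arm_command:
  moves:
    - [[1,0.02,0,0,0],[1,0.02,0,0,0],[1,0,0,0,0]]

```text
clock: 15.75
position: [0.5553, 0.1004, 0.2938]
ee_rot: [0.479, 0.52, -0.479, 0.52]
ft_force: [-0.5, 0.4, -3.3]
grip_width: 0.202
```

Emit:
arm_command:
  moves:
    - [[1,0.02,0,0,0],[1,0,0,0,0],[1,0,0,0,0]]

```text
clock: 16.0
position: [0.5553, 0.1004, 0.2934]
ee_rot: [0.479, 0.52, -0.479, 0.52]
ft_force: [-0.7, 0.2, -2.2]
grip_width: 0.198
```

Emit:
arm_command:
  moves:
    - [[1,0.02,0,0,0],[1,0,0,0,0],[1,0,0,0,0]]

```text
clock: 16.25
position: [0.5554, 0.1004, 0.2931]
ee_rot: [0.479, 0.52, -0.479, 0.52]
ft_force: [-0.1, -0.1, -1.6]
grip_width: 0.2
```

Emit:
arm_command:
  moves:
    - [[1,0.012,0,0,0],[1,0,0,0,0],[1,0,0,0,0]]

```text
clock: 16.5
position: [0.5554, 0.1004, 0.2929]
ee_rot: [0.48, 0.52, -0.479, 0.52]
ft_force: [-0.8, -0.4, 0.9]
grip_width: 0.207
```

Home at TCP z 0.293, where the reading rose from -3 to +1 N. Now the tug: raise through the free play, then fine steps.

Emit:
arm_command:
  moves:
    - [[1,-0.1,0,0,0],[1,-0.16,0,0,0],[1,-0.16,0,0,0],[1,-0.16,0,0,0],[1,-0.16,0,0,0],[1,-0.1,0,0,0],[1,-0.06,0,0,0],[1,0,0,0,0],[1,0,0,0,0]]

```text
clock: 17.25
position: [0.5553, 0.1004, 0.3151]
ee_rot: [0.479, 0.52, -0.479, 0.52]
ft_force: [-0.4, 0.1, -2.6]
grip_width: 0.201
```

Emit:
arm_command:
  moves:
    - [[1,-0.02,0,0,0],[1,-0.02,0,0,0],[1,0,0,0,0],[1,0,0,0,0]]

```text
clock: 17.58
position: [0.5553, 0.1004, 0.316]
ee_rot: [0.479, 0.52, -0.479, 0.52]
ft_force: [1.5, -0.1, -3.6]
grip_width: 0.205
```

Emit:
arm_command:
  moves:
    - [[1,-0.02,0,0,0],[1,-0.02,0,0,0],[1,0,0,0,0],[1,0,0,0,0]]

```text
clock: 17.92
position: [0.5554, 0.1004, 0.3171]
ee_rot: [0.479, 0.52, -0.479, 0.52]
ft_force: [-0.1, -0.2, -3.4]
grip_width: 0.2
```

Emit:
arm_command:
  moves:
    - [[1,-0.02,0,0,0],[1,-0.02,0,0,0],[1,0,0,0,0],[1,0,0,0,0]]

```text
clock: 18.25
position: [0.5553, 0.1004, 0.3181]
ee_rot: [0.479, 0.52, -0.479, 0.52]
ft_force: [-1.0, -0.1, -3.7]
grip_width: 0.202
```

Emit:
arm_command:
  moves:
    - [[1,-0.02,0,0,0],[1,0,0,0,0],[1,0,0,0,0]]

```text
clock: 18.5
position: [0.5553, 0.1004, 0.3186]
ee_rot: [0.479, 0.52, -0.479, 0.52]
ft_force: [-0.6, 0.4, -3.1]
grip_width: 0.205
```

Emit:
arm_command:
  moves:
    - [[1,-0.02,0,0,0],[1,0,0,0,0],[1,0,0,0,0]]

```text
clock: 18.75
position: [0.5553, 0.1004, 0.3189]
ee_rot: [0.479, 0.52, -0.479, 0.52]
ft_force: [-0.3, 0.0, -5.9]
grip_width: 0.2
```

Emit:
arm_command:
  moves:
    - [[1,-0.02,0,0,0],[1,0,0,0,0],[1,0,0,0,0]]

```text
clock: 19.0
position: [0.5553, 0.1003, 0.3192]
ee_rot: [0.479, 0.52, -0.48, 0.52]
ft_force: [1.1, 0.5, -9.3]
grip_width: 0.2
```

Emit:
arm_command:
  moves:
    - [[1,-0.012,0,0,0],[1,0,0,0,0],[1,0,0,0,0],[1,0,0,0,0],[1,0,0,0,0]]

```text
clock: 19.42
position: [0.5552, 0.1004, 0.3195]
ee_rot: [0.479, 0.52, -0.48, 0.52]
ft_force: [2.1, 1.5, -15.1]
grip_width: 0.205
```

The pull through the gate was about 11 N with the gate holding. Letting it back down.

Emit:
arm_command:
  moves:
    - [[1,0.06,0,0,0],[1,0.16,0,0,0],[1,0.18,0,0,0],[1,0.18,0,0,0],[1,0.18,0,0,0],[1,0.16,0,0,0],[1,0.08,0,0,0],[1,0.04,0,0,0],[1,0,0,0,0],[1,0,0,0,0]]

```text
clock: 20.25
position: [0.5554, 0.1004, 0.294]
ee_rot: [0.479, 0.52, -0.479, 0.52]
ft_force: [-0.0, 0.2, -3.1]
grip_width: 0.202
```

Emit:
arm_command:
  moves:
    - [[1,0.02,0,0,0],[1,0.012,0,0,0],[1,0,0,0,0],[1,0,0,0,0]]

```text
clock: 20.58
position: [0.5554, 0.1004, 0.2932]
ee_rot: [0.479, 0.52, -0.479, 0.52]
ft_force: [-0.6, 0.6, -1.8]
grip_width: 0.203
```

Resting lightly on the bar. I'll open slowly, then look.

Emit:
arm_command:
  moves:
    - [[0.77,0,0,0,0],[0.75,0,0,0,0],[0.72,0,0,0,0],[0.68,0,0,0,0],[0.64,0,0,0,0],[0.6,0,0,0,0],[0.55,0,0,0,0],[0.5,0,0,0,0],[0.45,0,0,0,0],[0.4,0,0,0,0],[0.4,0,0,0,0],[0.4,0,0,0,0]]
  force: 20

```text
clock: 21.58
position: [0.5553, 0.1004, 0.2931]
ee_rot: [0.479, 0.52, -0.479, 0.52]
ft_force: [0.4, -0.6, 0.7]
grip_width: 0.597
```

```bash
python3 b.py w8; python3 crops.py c8 190 330 290 430 150 270 210 350
```

```text
t 21.63 pos [0.5553 0.1004 0.2931] toolx [ 0. -0. -1.] yhead 4.62 F [ 0.8  -1.22  0.35] w 0.599
shift units(tool xyz) [ 0. -0. -0.]
turn about tool x deg 4.62
if turned first: [ 0. -0. -0.] yhead 0.0
```

View pics/w8.png

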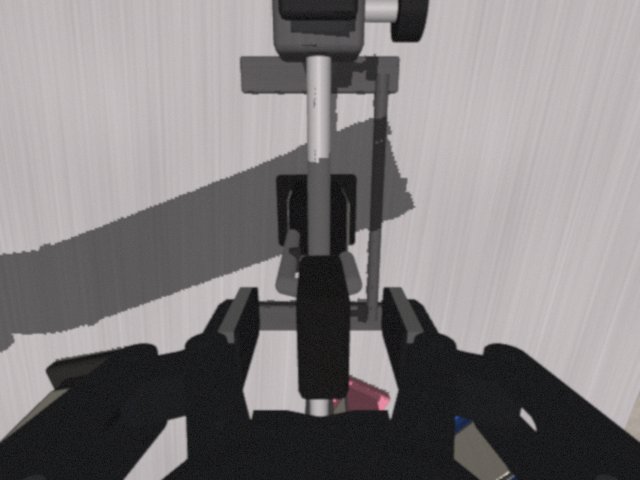

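View pics/c8.png

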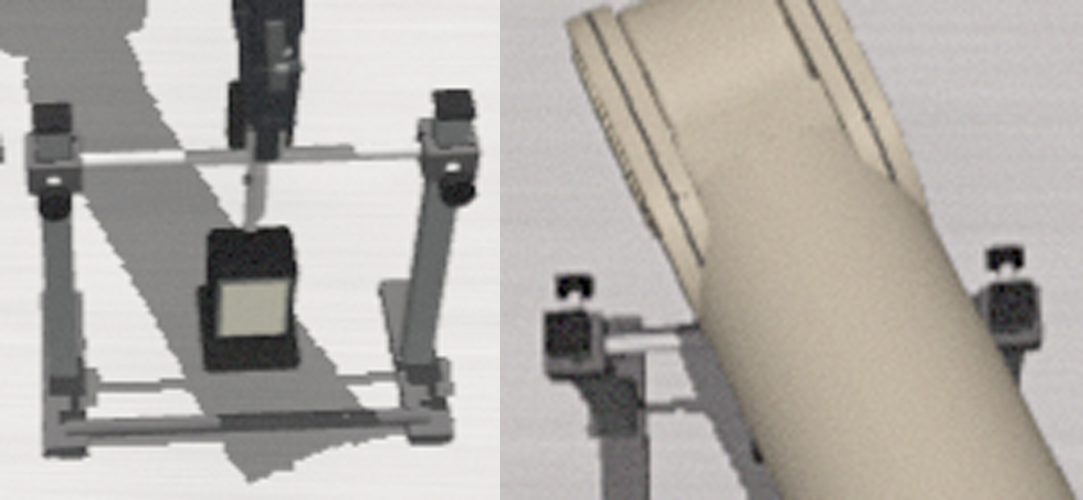

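The jaws are clear of the block on both sides (gaps at cols 260–298 and 350–385), and the light hangs upright on the bar. I'll open fully and retreat straight up.

Emit:
arm_command:
  moves:
    - [[0.2,0,0,0,0],[0,0,0,0,0],[0,0,0,0,0],[0,-0.3,0,0,0],[0,-0.5,0,0,0],[0,-0.7,0,0,0],[0,-0.8,0,0,0],[0,-0.8,0,0,0],[0,-0.8,0,0,0],[0,-0.8,0,0,0],[0,-0.5,0,0,0],[0,0,0,0,0]]

```text
clock: 22.73
position: [0.5558, 0.101, 0.4272]
ee_rot: [0.481, 0.519, -0.478, 0.521]
ft_force: [-0.4, 0.2, 0.4]
grip_width: 0.999
```

Emit:
arm_command:
  moves:
    - [[0,-0.4,-0.4,0,0],[0,-0.4,-0.8,0,0],[0,-0.4,-0.8,0,0],[0,0,-0.8,0,0],[0,0,-0.5,0,0],[0,0,0,0,0],[0,0,0,0,0],[0,0,0,0,0],[0,0,0,0,0],[0,0,0,0,0],[0,0,0,0,0],[0,0,0,0,0]]

```text
clock: 23.73
position: [0.4734, 0.0938, 0.4529]
ee_rot: [0.479, 0.52, -0.479, 0.52]
ft_force: [0.3, -0.9, -0.2]
grip_width: 1.0
```

```bash
python3 crops.py c9 190 330 290 430 150 270 210 350; python3 - <<'E'
from h import *
P={}
for n in('scene','wrist'):
    k=K(n);im=shot(n,n+'9.png')
    P[n]=[(r['pixel'],r['confidence']) for r in manip.pinpoint('lamp_seat',n)]; print(n,[(np.round(p),round(c,2)) for p,c in P[n]])
print(proj('scene',[.5555,.1,.2]),proj('wrist',[.5555,.1,.2]))
for a,_ in P['scene']:
    for b,_ in P['wrist']:
        p,e=tri([ray('scene',*a),ray('wrist',*b)])
        if max(e)<.008: print(p.round(4),np.round(e,4))
a=cv2.imread('pics/scene9.png')[190:330,290:430]; b=cv2.imread('pics/wrist9.png')
cv2.imwrite('pics/w9.png',np.hstack([cv2.resize(a,(400,400)),cv2.resize(b[:,120:520],(400,400*480//400))[:400]]))
o=manip.get_obs();print(o['clock'],o['position'],o['ft_force'])
for q in('jar','tape','hammer'): print(q,[(atz(ray('scene',*r['pixel']),0).round(3),round(r['confidence'],2)) for r in manip.pinpoint(q,'scene')])
E
```

```text
scene [(array([261., 254.]), 0.78), (array([160., 263.]), 0.76), (array([234., 362.]), 0.57), (array([293., 225.]), 0.57)]
wrist [(array([472., 570.]), 0.78), (array([405., 420.]), 0.76), (array([212., 410.]), 0.73)]
(np.float64(232.90032575488982), np.float64(361.29525958640176)) (np.float64(209.13174192957706), np.float64(411.2372552865679))
[ 0.7134 -0.1073  0.2695] [0.0022 0.0022]
[ 0.6118 -0.1336  0.1656] [0.0043 0.0043]
[0.5556 0.0998 0.1978] [0.0026 0.0026]
[ 0.7575 -0.1596  0.2244] [0.0003 0.0003]
[ 0.642  -0.2015  0.0894] [0.0018 0.0018]
24.0333 [0.47310782 0.09380782 0.4530938 ] [-0.8458724  -0.00994039  0.29265508]
jar [(array([ 0.635, -0.26 ,  0.   ]), 0.93), (array([ 0.349,  0.108, -0.   ]), 0.69), (array([0.446, 0.108, 0.   ]), 0.22)]
tape [(array([ 0.498, -0.378,  0.   ]), 0.68), (array([0.284, 0.115, 0.   ]), 0.39)]
hammer [(array([ 0.525,  0.428, -0.   ]), 0.56)]
```

View pics/w9.png

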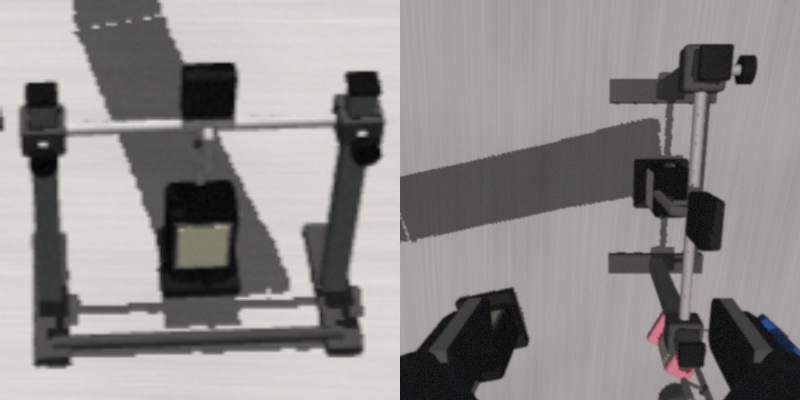

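View pics/scene9.png

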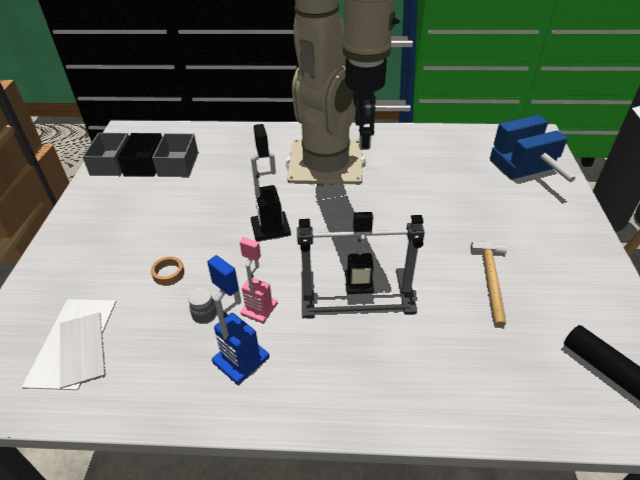

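The light hangs upright on the bar, with its block at scene px (221, 362). The seat triangulates to (0.556, 0.100, 0.198). The bystanders are unmoved and the arm is clear. I'll wait a second for any swing to die, compare pictures, and hand in.

Emit:
arm_command:
  moves:
    - [[0,0,0,0,0],[0,0,0,0,0],[0,0,0,0,0],[0,0,0,0,0],[0,0,0,0,0],[0,0,0,0,0],[0,0,0,0,0],[0,0,0,0,0],[0,0,0,0,0],[0,0,0,0,0],[0,0,0,0,0],[0,0,0,0,0]]

```text
clock: 25.18
position: [0.4731, 0.0938, 0.4531]
ee_rot: [0.479, 0.52, -0.479, 0.52]
ft_force: [-0.6, 0.3, 0.3]
grip_width: 0.999
```

```bash
python3 - <<'E'
from h import *
a=cv2.imread('pics/scene9.png')[:,:,::-1].astype(float); b=manip.camera('scene').astype(float)
for _ in range(4): c=manip.camera('scene').astype(float)
s=np.s_[195:310,300:420]
print(abs(a-b)[s].mean(),abs(b-c)[s].mean(),abs(b-c)[s].max(), abs(a-b)[s].max())
print(manip.hand_in())
E
```

```text
1.4375845410628019 1.401449275362319 77.0 76.0
the job is handed in; nothing more can be done
None
```

The smaller black light is hanging from the crossbar by its hook and the job is handed in, at about 25 s of the 69 s allowed.

**What I did**
- I gripped the light by its block and slid it so the bar entered the opening from the hook-tip side, then pushed it down.
- The gate touched at about 8 N and its force vanished when the bar was about 9 mm below the seat.
- The bar came home at a height of about 200 mm with a light touch of about 4 N.
- The upward tug pulled about 11–12 N through the shut gate, which held. I then lowered the light, released it and backed off.

**Last checks**
- **Position:** the seat triangulates to (0.556, 0.100, 0.198), which is on the bar, and the light looks upright.
- **At rest:** scene pictures 0.2 s and about 1.3 s apart differ equally little on average (1.4 grey levels, likely camera noise). Single pixels differed by up to 77, and I did not trace why.
- **Robot:** the arm is clear, and its force reading is within the noise around zero.
- **Bystanders:** in the scene camera the jar and tape are unchanged within 1–2 mm. The hammer reads about 9 mm from its first scene reading but matches it in the picture, and the arm never went near it. I take that as detector scatter.
- **Gate:** I never saw the shut gate clearly. That it shut rests on the vanished force and on the tug holding.

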